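# Seat the well plate on the microscope stage and close its clamp

### The job

The white well plate has been set down askew on the grey aluminium microscope stage. Using only the fingertips and never lifting it, push it along the stage until its long side lies flat against the black fence at the back, and push the blue clamp slide along its slot up to the plate, so that the plate is held snugly between the slide and the black end stop on the left. Leave the chip holder, the vials and the other things on the stage and bench where they are.

Things in the scene. Friction and masses are not known exactly. Their poses are not given: they have to be found in the camera images.
- stage: Fixed microscope stage: flat grey aluminium plate 300 mm (its x) by 480 mm (its y), corners cut off, on a black housing. Origin under its centre, on the bench; its surface is 45 mm above that. x points away from the robot to the fence, y to the left to the end stop; it stands turned up to 0.2 rad either way. The clamp's slot runs along y at x = 30 mm.
- fence (a point): Middle of the front face (towards the robot) of the black fence fixed across the stage, the face the plate's long side goes against. The fence runs along the stage's y: 150 mm long, 12 mm high above the stage, 12 mm thick. A plate that meets it askew can wedge under the grippy fingertips; a push at the end that lags behind squares it. Axes as the stage's.
- end_stop (a point): Middle of the right-hand face (towards the stage's -y) of the black end stop fixed on the stage, the face the plate's short side goes against. It runs along the stage's x: 66 mm long, 12 mm high, 14 mm thick. Axes as the stage's.
- nest (a point): Where the centre of the well plate lies when it is seated against both fence and end stop: in the stage frame at x = 30 mm, y = 50 mm, 7.2 mm (half the plate's height) above the stage surface. Axes as the stage's.
- plate_center (a point): Centre (half-way up) of the loose white 96-well plate: 85.5 mm in its x, 127.8 mm (long side) in its y, 14.4 mm high; above its 8 mm skirt it is 4 mm narrower. About 0.12 kg, slides with under 3 N. Axes as the stage's when seated; it starts turned up to 0.25 rad, 22 to 55 mm nearer the robot than its seat and 12 to 55 mm to the right.
- clamp (a joint): Travel of the blue clamp slide along its slot towards the end stop (the stage's +y), in m: 0 fully open, 0.110 when its front face touches a seated plate (0.125 at most). Starts at 0 to 0.03. No spring: about 2.5 N of friction holds it where it is left. Pushed against the plate, it takes the plate along until that meets the end stop.
- clamp_back (a point): Middle of the rear face of the clamp slide (the face to push, towards the stage's -y): 44 mm wide (x), from 1 to 21 mm above the stage. The slide is 66 mm long from here to its front face, which is 60 mm wide and 14 mm high; a brass thumbscrew (already slack), 20 mm in diameter, stands on it 32 mm ahead of the rear face, top 42 mm above the stage. Axes as the stage's.
- holder: Bystander: loose slotted aluminium chip holder with brass screws, 110 mm (x) by 36 mm by 42 mm high, on the left part of the stage beyond the end stop. Origin under its centre.
- vial_red: Bystander: loose glass vial with red cap, 22 mm in diameter, 45 mm high, upright on the near right part of the stage. Origin under its centre.
- vial_green: Bystander: loose glass vial with green cap, 22 mm in diameter, 45 mm high, upright on the stage behind the fence. Origin under its centre.
- bottle: Bystander: amber bottle with blue cap, 64 mm in diameter, 130 mm high, on the bench right of the stage. Origin under its centre.
- rack: Bystander: orange tube rack, 70 by 110 mm, 46 mm high over the tubes, on the bench right of the stage. Origin under its centre.
- tipbox: Bystander: grey pipette-tip box with clear lid, 88 by 125 mm, 67 mm high, on the bench right of the stage. Origin under its centre.
- beaker: Bystander: open glass beaker, 68 mm in diameter, 85 mm high, on the bench left of the stage. Origin under its centre.
- plate: The same white well plate, origin under its centre (7.2 mm below point plate_center), same axes.
There are look-alikes about, which are no part of the job. Several things have the shape of the plate; the one meant has the colours described above.

How it is judged:
By the outcome, as a careful person would: the job done as asked, in the order asked, and still so for the second after the job is handed in, with the robot touching nothing.
It also fails if it takes over 51 s, if anything falls off the work surface, if the arm or the gripper's body presses on something with over 40 N, if the wrist force passes 120 N, or if a joint passes its speed limit or range.

### The arm

A 6-joint arm with a two-finger parallel gripper is mounted at the origin on the work surface. World frame = base frame: x ahead of the robot, y to its left, z up, the work surface at z = 0. Lengths are in m, angles in rad, forces in N, time in s.
With the tool pointing down it reaches from about 0.35 to 0.725 m from the base axis. Payload 4.3 kg.
Tool frame: the origin (TCP) lies at the very end of the fingers, on their centre line; the grasp point (between the pads) lies 19 mm behind it (manip.grip_point_offset is the distance from the TCP to the grasp point, in m); z points along the fingers, y is the direction in which the jaws open and shut (so a half turn about z gives the same grasp; the last joint's range is limited). The gripper opens to 85 mm and grips with 20 to 120 N. Pads are 22 mm wide; open, the fingers measure 114 mm over their backs; the gripper's body (76 mm by 85 mm) begins 54 mm behind the grasp point. The pads swing forward as they close: fully open they stand 13 mm farther back than shut.
Start: joints at [1.109, 0.377, 0.081, 1.274, 0, 1.46], TCP at [0.198, 0.54, 0.231] pointing down, gripper open.
Joint ranges: [-2.72, 2.72], [-0.84, 1.66], [-1.02, 1.22], [-1.77, 2.12], [-1.37, 1.28], [-3.14, 3.14]. Speed limits (rad/s): [2.57, 2.57, 3.14, 3.14, 3.14, 3.14].

### API

Orientations are given as a unit quaternion [x, y, z, w].
In Python, from bench import manip gives the robot as it stands.
- The arm moves only by the shell command python3 -m creep 'ROWS' [FORCE]. ROWS is text: rows parted by semicolons, each of 7 numbers parted by spaces: the finger opening in mm, from 0 to 85.4, then the shift along the tool's x, y, z in mm, then the turn, a rotation vector about the tool's x, y, z in rad. In form: gripper dx dy dz ax ay az; .... A call has exactly 8 rows; each row shifts and turns the commanded pose from where the row before left it, along the tool's axes as they then stand; what a row does not reach is not made up. A row lasts 1/10 s, in which the tool goes at most 50 mm and 8.59 degrees, less where a joint would pass 70% of its speed; a pose out of reach is approached as far as the arm can. A call with a gripper value outside its range is refused whole. The fingers move at their own pace and stop on an object; FORCE is the grip in N (left out, the last holds). Time passes only in rows, so rows that do not move let the fingers close, or fill a call up. It gives the time, the measured TCP pose, the force and the opening at its end, in the units of the state.
- manip.sense(): the state, without advancing time (a new reading comes with each control period).
- manip.get_image(name): name is "scene" or "top" or "wrist"; returns a dict with "pixels" (384x512x3 uint8, red, green, blue), "range_z" (384x512 float32, m along the optical axis (not along the pixel's ray), 0 where there is no reading), "fx", "fy", "cx", "cy" (pixels), "extrinsics" (4x4, takes a point from world to camera coordinates). Camera axes: x right, y down, z forward; pixel columns grow to the right and rows downward; lengths in m; the calibration is good to about 2 mm. A picture is of the moment at which its call begins.
- manip.close_job(): hands the job in, once; it reports no verdict.
The state is a dict: "time": time; "joint_positions": joint angles; "dq": joint speeds; "effort": joint torques, N m; "position": TCP position; "tcp_rot": TCP orientation; "force": force on the tool from outside, world axes, zero at the start; "ft_torque": the same for the moment, N m; "grip_width": finger opening in m.
Only numpy, scipy, OpenCV 4.12 (cv2) and the standard library are available. Lean on these libraries where they do the work, as an engineer would, in place of code of your own. Each camera call takes 0.05 s, during which the arm holds its last target. There are 200 camera calls.

## Working session

There is one attempt and no reset: what is moved stays moved. The work goes in short steps, Python scripts to look and compute and a shell command to move; the robot and the scene stay as the last step left them, time stands still between calls to the robot, and variables do not carry over. Pictures are saved under pics/ and viewed, about 8 in all and at most 12, crops included, and the job is handed in when it is done.

```bash
ls; mkdir -p pics; python3 - <<'E'
from bench import manip
import cv2,numpy as np,pickle
d={}
for n in("top","scene"):
    i=manip.get_image(n);d[n]=i
    cv2.imwrite(f"pics/{n}0.png",i["pixels"][:,:,::-1])
    print(n,i["fx"],i["cx"],i["cy"]);print(np.round(i["extrinsics"],3))
pickle.dump(d,open("d0.pkl","wb"))
print(manip.sense())
E
```

```text
pics
top 366.4657168332379 259.21149575081705 195.91156425804422
[[ 0.013 -1.    -0.014  0.023]
 [-0.986 -0.01  -0.167  0.527]
 [ 0.167  0.016 -0.986  1.344]
 [ 0.     0.     0.     1.   ]]
scene 480.43422420444216 253.70861432233303 189.67251252568548
[[ 0.87   0.492  0.02  -0.458]
 [ 0.306 -0.508 -0.805 -0.097]
 [-0.386  0.707 -0.593  1.619]
 [ 0.     0.     0.     1.   ]]
{'time': 0.1, 'joint_positions': array([ 1.10869920e+00,  3.77993211e-01,  7.97881005e-02,  1.27442718e+00,
       -1.18865348e-05,  1.46053823e+00]), 'dq': array([-5.72657442e-04, -6.64504350e-04,  2.09062727e-03, -6.27912521e-05,
        1.09782235e-03, -8.15014034e-04]), 'effort': array([ 1.06808213e-03, -4.64693713e+01,  2.70581996e+01,  1.19905875e-02,
       -1.28659813e-04, -2.89946217e-05]), 'position': array([0.19787074, 0.5392555 , 0.23046357]), 'tcp_rot': array([ 1.75013457e-01,  9.84565613e-01, -8.82323280e-04, -2.53432582e-04]), 'force': array([0.18878362, 0.29539834, 0.24335076]), 'ft_torque': array([-0.0131983 , -0.02866968,  0.01004745]), 'grip_width': 0.08543077968740165}
```

View pics/top0.png

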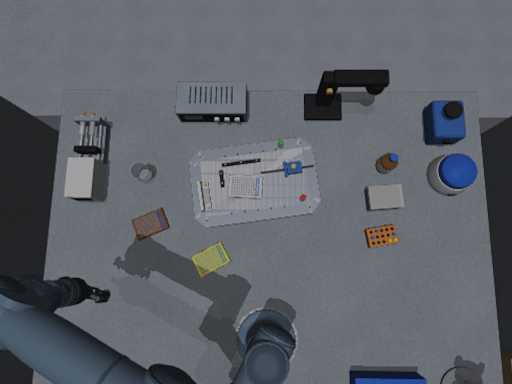

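View pics/scene0.png

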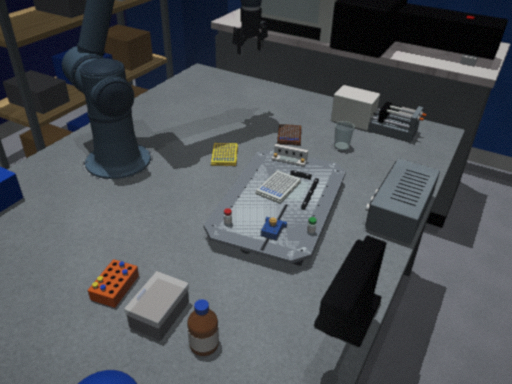

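The top view shows the stage at about (190–320, 140–225), the white plate at (245,187), the fence at (241,163), the end stop at (221,179) and the blue clamp at (293,168). The scene view agrees.

```bash
cat > h.py <<'E'
import numpy as np,cv2
def ray(i,u,v,z):
    E=i["extrinsics"];R=E[:3,:3];c=-R.T@E[:3,3]
    d=R.T@np.array([(u-i["cx"])/i["fx"],(v-i["cy"])/i["fy"],1.]);return c+d*(z-c[2])/d[2]
def proj(i,p):
    E=i["extrinsics"];q=E[:3,:3]@np.array(p)+E[:3,3];return i["fx"]*q[0]/q[2]+i["cx"],i["fy"]*q[1]/q[2]+i["cy"]
def blobs(m,amin):
    n,l,s,c=cv2.connectedComponentsWithStats(m.astype(np.uint8))
    return [(np.argwhere(l==k)[:,::-1].astype(np.float32),s[k],c[k]) for k in range(1,n) if s[k][4]>=amin]
E
python3 - <<'E'
import pickle,cv2,numpy as np
from h import *
d=pickle.load(open("d0.pkl","rb"));i=d["top"];p=i["pixels"]
c=p[130:240,175:335][:,:,::-1]
cv2.imwrite("pics/topc.png",cv2.resize(c,None,fx=5,fy=5,interpolation=cv2.INTER_CUBIC))
hsv=cv2.cvtColor(p,cv2.COLOR_RGB2HSV);roi=np.zeros(p.shape[:2],bool);roi[145:215,198:316]=1
blk=roi&(hsv[...,2]<45)
for x,s,cc in blobs(blk,12):
    w=np.array([ray(i,u,v,.057)[:2] for u,v in x]);r=cv2.minAreaRect((w*1000).astype(np.float32));print("blk",s,np.round(cc,1),r)
b=roi&(hsv[...,0]>100)&(hsv[...,0]<125)&(hsv[...,1]>140)&(hsv[...,2]>60)
for x,s,cc in blobs(b,12):
    w=np.array([ray(i,u,v,.06)[:2] for u,v in x]);print("blue",s,np.round(cc,1),cv2.minAreaRect((w*1000).astype(np.float32)))
print(p[187,225:268].tolist()[::4])
E
```

```text
blk [242 160  14   4  32] [248.2 161.3] ((657.7249755859375, 71.8133544921875), (8.69540786743164, 50.13694381713867), 7.041961669921875)
blk [226 162  15   4  34] [232.8 163.4] ((648.9540405273438, 130.8168487548828), (8.786210060119629, 53.90699005126953), 7.850831508636475)
blk [220 171   4  16  33] [221.6 179. ] ((589.6781616210938, 172.75732421875), (59.26889419555664, 10.0321626663208), 7.934429168701172)
blue [284 161  18  16 155] [291.8 168.1] ((630.4634399414062, -96.07270812988281), (54.86408996582031, 64.8465347290039), 4.718499660491943)
[[153, 153, 156], [153, 153, 153], [155, 154, 155], [139, 139, 144], [128, 128, 134], [151, 149, 153], [140, 139, 144], [133, 133, 137], [155, 154, 159], [152, 151, 152], [141, 144, 150]]
```

View pics/topc.png

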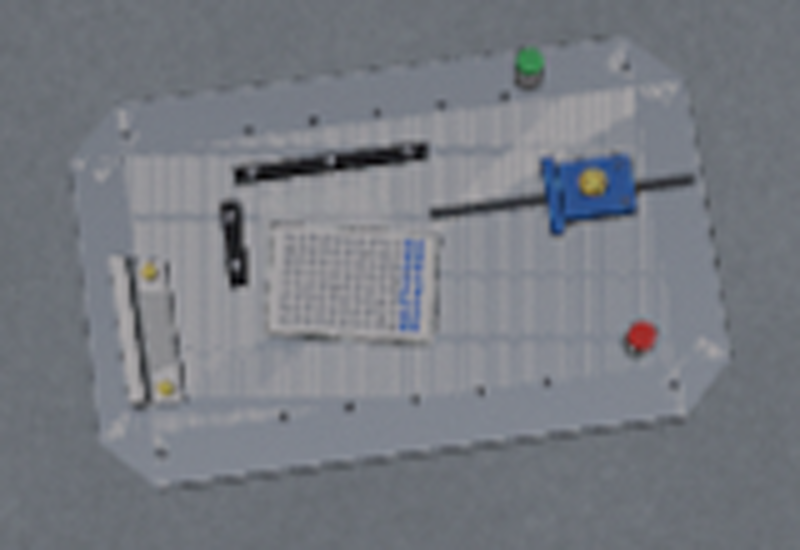

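```bash
python3 -m creep '85 -20 -14 0 0 0 0;85 -40 -28 0 0 0 0;85 -40 -28 0 0 0 0;85 -40 -28 0 0 0 0;85 -40 -28 0 0 0 0;85 -40 -28 0 0 0 0;85 -40 -28 0 0 0 0;85 -40 -28 0 0 0 0' && python3 -m creep '85 -40 -28 -10 0 0 0;85 -40 -28 -10 0 0 0;85 -40 -28 -10 0 0 0;85 -40 -28 0 0 0 0;85 -20 -14 0 0 0 -0.12;85 0 0 0 0 0 -0.12;85 0 0 0 0 0 -0.12;85 0 0 0 0 0 -0.12'
python3 - <<'E'
from bench import manip
import cv2,numpy as np,pickle
i=manip.get_image("wrist");pickle.dump(i,open("w1.pkl","wb"));cv2.imwrite("pics/w1.png",i["pixels"][:,:,::-1])
s=manip.sense();print(s["time"],s["position"],s["tcp_rot"],s["force"]);E=i["extrinsics"];print(-E[:3,:3].T@E[:3,3],E[2,:3])
E
```

```text
time: 0.9
position: [0.4079, 0.2375, 0.2311]
tcp_rot: [0.175, 0.985, -0.0, -0.0]
force: [1.3, 0.3, 1.0]
grip_width: 0.0851
time: 1.7
position: [0.5327, 0.0585, 0.2606]
tcp_rot: [-0.066, 0.998, 0.0, -0.001]
force: [-0.2, 0.8, -0.1]
grip_width: 0.085
1.75 [0.5326956  0.05870996 0.26068734] [-6.77211730e-02  9.97704071e-01  1.14401105e-04 -6.45252404e-04] [ 0.21408166 -0.05144613 -0.42769869]
[0.45242566 0.04844769 0.40309125] [ 0.30902725  0.04124857 -0.95015826]
```

View pics/w1.png

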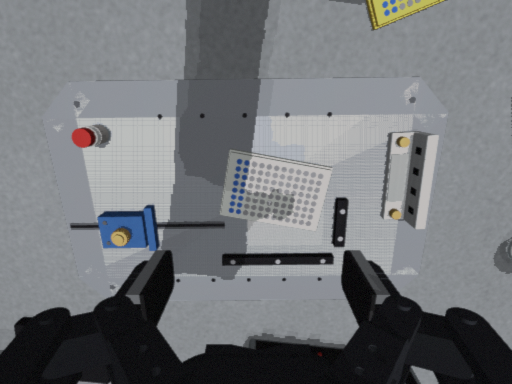

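The wrist view is turned half round, so the robot is up and +y is right. Plate corners are about (231,151), (331,168), (317,230) and (222,213). The fence is at (222–333, 259), the end stop at (341,222), the clamp at (128,230), the red vial at (85,137) and the holder at (410,178).

```bash
cat > st.py <<'E'
from h import *
import json
def fit(i,box):
    p=i["pixels"];v=cv2.cvtColor(p,cv2.COLOR_RGB2HSV)[...,2];x0,x1,y0,y1=box
    roi=np.zeros(v.shape,bool);roi[y0:y1,x0:x1]=1
    return [(s,cv2.minAreaRect(np.array([ray(i,u,w,.057)[:2]*1000 for u,w in x],np.float32))) for x,s,c in blobs(roi&(v<60),100)]
class S:
    def __init__(s,yaw,o): s.ex=np.array([np.cos(yaw),np.sin(yaw)]);s.ey=np.array([-s.ex[1],s.ex[0]]);s.o=np.array(o)
    def to(s,w): d=np.array(w)[:2]*1000-s.o;return np.array([d@s.ex,d@s.ey])
    def frm(s,a,b): return s.o+a*s.ex+b*s.ey
E
python3 - <<'E'
import pickle
from st import *
i=pickle.load(open("w1.pkl","rb"));print(i["fx"])
f=fit(i,(215,345,245,275));e=fit(i,(328,352,192,250));print(f);print(e)
c=max(f,key=lambda t:t[0][4])[1];b=cv2.boxPoints(c);es=max(e,key=lambda t:t[0][4])[1]
L=b[b[:,1].argmax()],b[b[:,1].argmin()]
r=sorted(b,key=lambda q:q[1]);dv=(r[2]+r[3]-r[0]-r[1])/2;yaw=np.arctan2(-dv[0],dv[1]);print("yaw",yaw)
s=S(yaw,[0,0]);o=s.frm(s.to(np.array(c[0])/1000)[0]-78.75,s.to(np.array(es[0])/1000)[1]-120.9)
s=S(yaw,o);print("o",o,"fence",s.to(np.array(c[0])/1000),"stop",s.to(np.array(es[0])/1000),"nest",s.frm(30,50))
pts=[s.to(ray(i,u,v,.053)) for u,v in [(231,151),(331,168),(317,230),(222,213)]];print("plate",np.round(pts,1),np.mean(pts,0))
print("clamp",[np.round(s.to(ray(i,u,v,z)),1) for u,v,z in[(101,230,.066),(157,227,.059)]],"vial",s.to(ray(i,85,137,.09)))
json.dump([float(yaw),o.tolist()],open("s.json","w"))
t=s.to([.5327,.0587]);print("tcp",t)
E
```

```text
294.2290805698495
[(array([ 222,  253,  111,   13, 1097], dtype=int32), ((650.9907836914062, 101.34539794921875), (16.670656204223633, 147.40611267089844), 8.521401405334473))]
[(array([332, 198,  16,  49, 507], dtype=int32), ((588.662109375, 172.2719268798828), (66.71018981933594, 15.39694595336914), 8.166940689086914))]
yaw 0.14872612
o [579.26258386  48.61401487] fence [78.75001951 41.52068851] stop [ 27.61919752 120.89999873] nest [601.52248109 102.50740076]
plate [[-65.8 -13.8]
 [-43.1 106.9]
 [ 39.3  93.8]
 [ 13.6 -28.8]] [-13.97698322  39.5013917 ]
clamp [array([  29. , -180.2]), array([  29.1, -112. ])] vial [ -89.25641993 -163.40829343]
tcp [-44.5540364   16.87421334]
```

```bash
python3 - <<'E'
import pickle
from st import *
y,o=json.load(open("s.json"));s=S(y,o);s.o=s.o+2.3*s.ex;json.dump([y,s.o.tolist()],open("s.json","w"))
i=pickle.load(open("w1.pkl","rb"));Z=i["range_z"];R=i["extrinsics"]
v,u=np.mgrid[0:384,0:512];q=np.stack([(u-i["cx"])/i["fx"]*Z,(v-i["cy"])/i["fy"]*Z,Z],-1)
w=(q-R[:3,3])@R[:3,:3]
for a,b in((110,180),(340,410)):
    k=w[245:330,a:b].reshape(-1,3);k=k[(k[:,2]>.18)];j=k[:,2].argsort()[:30];print(k[j].mean(0),k[:,2].min())
E
python3 -m creep '85 12 6 0 0 0 -0.013;85 18 8.5 -0 0 0 0;85 18 8.5 10 0 0 0;85 0 0 40 0 0 0;85 0 0 45 0 0 0;85 0 0 45 0 0 0;85 0 0 40 0 0 0;85 0 0 0 0 0 0'
```

```text
[0.53844486 0.01706979 0.27406797] 0.27219618579331656
[0.52693691 0.10141646 0.27405986] 0.2724967965056274
time: 2.55
position: [0.4765, 0.0751, 0.0762]
tcp_rot: [-0.07, 0.998, 0.0, -0.006]
force: [-1.1, -0.2, -0.4]
grip_width: 0.0848
```

```bash
python3 -m creep '85 0 0 12 0 0 0;85 0 0 12 0 0 0;85 0 0 8 0 0 0;85 0 0 4 0 0 0;85 0 0 2 0 0 0;85 0 0 0 0 0 0;85 -3 0 0 0 0 0;85 -4 0 0 0 0 0' && python3 -m creep '85 -5 0 0 0 0 0;85 -5 0 0 0 0 0;85 -5 0 0 0 0 0;85 -5 0 0 0 0 0;85 -5 0 0 0 0 0;85 -5 0 0 0 0 0;85 -5 0 0 0 0 0;85 0 0 0 0 0 0'
cat > look.py <<'E'
import sys,pickle
from bench import manip
from st import *
n=sys.argv[1];y,o=json.load(open("s.json"));s=S(y,o)
i=manip.get_image("wrist");pickle.dump(i,open(n+".pkl","wb"));cv2.imwrite(f"pics/{n}.png",i["pixels"][:,:,::-1])
t=manip.sense();print(t["time"],"stage tcp",s.to(t["position"]).round(1),t["position"][2].round(4),t["force"].round(1))
E
python3 look.py w2
```

```text
time: 3.35
position: [0.4897, 0.0762, 0.0438]
tcp_rot: [-0.07, 0.998, 0.0, 0.0]
force: [0.6, 0.2, -0.7]
grip_width: 0.0852
time: 4.15
position: [0.5249, 0.0813, 0.0434]
tcp_rot: [-0.071, 0.998, 0.0, 0.001]
force: [-0.3, -0.6, -0.3]
grip_width: 0.0851
4.2 stage tcp [-51.6  40.4] 0.0433 [-0.1  0.1  0.2]
```

View pics/w2.png

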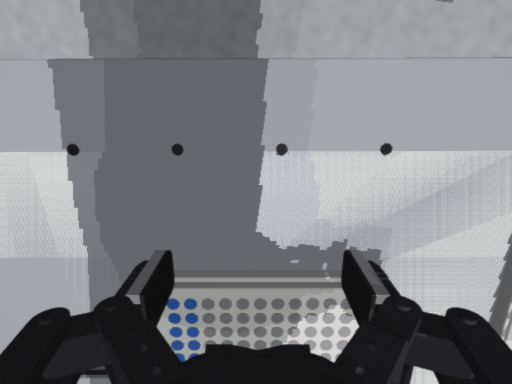

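The plate is now square to the fingers, with its near edge at row ~275. The tips are high, touching only the upper part, so I'll back off, lower and push on.

```bash
python3 -m creep '85 5 0 0 0 0 0;85 5 0 0 0 0 0;85 0 0 3 0 0 0;85 0 0 3 0 0 0;85 0 0 0 0 0 0;85 -4 0 0 0 0 0;85 -5 0 0 0 0 0;85 -5 0 0 0 0 0' && python3 -m creep '85 -4 0 0 0 0 0;85 -4 0 0 0 0 0;85 -4 0 0 0 0 0;85 -4 0 0 0 0 0;85 -2 0 0 0 0 0;85 -1 0 0 0 0 0;85 0 0 0 0 0 0;85 0 0 0 0 0 0'; python3 look.py w3
```

```text
time: 5.0
position: [0.5284, 0.0817, 0.0374]
tcp_rot: [-0.071, 0.998, 0.0, 0.0]
force: [-1.1, 0.6, 0.6]
grip_width: 0.0849
time: 5.8
position: [0.5468, 0.0843, 0.0374]
tcp_rot: [-0.071, 0.998, 0.0, 0.0]
force: [-1.2, -1.0, 0.1]
grip_width: 0.0849
5.85 stage tcp [-29.1  40.2] 0.0374 [-0.9  0.   0. ]
```

```bash
python3 -m creep '85 -1 0 0 0 0 0;85 -1 0 0 0 0 0;85 -1 0 0 0 0 0;85 0 0 0 0 0 0;85 0 0 0 0 0 0;85 0 0 0 0 0 0;85 0 0 0 0 0 0;85 0 0 0 0 0 0'; python3 -m creep '85 -1 0 0 0 0 0;85 -1 0 0 0 0 0;85 0 0 0 0 0 0;85 0 0 0 0 0 0;85 0 0 0 0 0 0;85 0 0 0 0 0 0;85 0 0 0 0 0 0;85 0 0 0 0 0 0'; python3 look.py w4
```

```text
time: 6.65
position: [0.5497, 0.0848, 0.0373]
tcp_rot: [-0.071, 0.998, 0.0, 0.0]
force: [-0.4, 0.3, 0.5]
grip_width: 0.0849
time: 7.45
position: [0.5517, 0.085, 0.0373]
tcp_rot: [-0.071, 0.998, 0.0, 0.0]
force: [-1.0, -0.2, 0.7]
grip_width: 0.085
7.5 stage tcp [-24.2  40.1] 0.0373 [-0.2 -0.2  1.4]
```

View pics/w4.png

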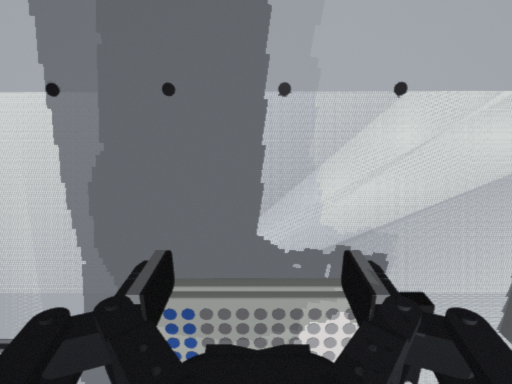

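```bash
python3 -m creep '85 -1 0 0 0 0 0;85 -1 0 0 0 0 0;85 0 0 0 0 0 0;85 0 0 0 0 0 0;85 0 0 0 0 0 0;85 0 0 0 0 0 0;85 0 0 0 0 0 0;85 0 0 0 0 0 0';python3 - <<'E'
import pickle
from st import *
s=S(*json.load(open("s.json")));i=pickle.load(open("w4.pkl","rb"))
print([s.to(ray(i,258,r,.053)) for r in (278,286,292)], i["pixels"][265:305,270].sum(1).tolist())
E
python3 -m creep '85 -1 0 0 0 0 0;85 -1 0 0 0 0 0;85 0 0 0 0 0 0;85 0 0 0 0 0 0;85 0 0 0 0 0 0;85 0 0 0 0 0 0;85 0 0 0 0 0 0;85 0 0 0 0 0 0'
```

```text
time: 8.3
position: [0.5536, 0.0853, 0.0373]
tcp_rot: [-0.071, 0.998, 0.0, 0.0]
force: [-1.2, -0.9, 0.8]
grip_width: 0.085
[array([-19.57616065,  41.08469544]), array([-14.88124724,  41.05633477]), array([-11.29799862,  41.03468935])] [312, 313, 313, 307, 308, 312, 314, 312, 311, 307, 314, 310, 305, 278, 273, 273, 276, 279, 278, 280, 289, 356, 414, 440, 443, 431, 330, 275, 276, 282, 280, 286, 325, 401, 429, 444, 444, 444, 442, 444]
time: 9.1
position: [0.5546, 0.0854, 0.0371]
tcp_rot: [-0.071, 0.998, -0.0, -0.001]
force: [-4.9, -1.0, 4.0]
grip_width: 0.0849
```

```bash
python3 -m creep '85 -1 0 0 0 0 0;85 0 0 0 0 0 0.01;85 0 0 0 0 0 0;85 0 0 0 0 0 -0.01;85 0 0 0 0 0 -0.01;85 0 0 0 0 0 0;85 0 0 0 0 0 0.01;85 0 0 0 0 0 0'; python3 -m creep '85 2 0 0 0 0 0;85 5 0 0 0 0 0;85 8 0 0 0 0 0;85 10 0 -10 0 0 0;85 10 0 -40 0 0 0;85 0 0 -45 0 0 0;85 0 0 -45 0 0 0;85 0 -20 -45 0 0 0'; python3 -m creep '85 -10 -20 -10 0 0 0;40 -10 -40 0 0 0 0;0 -10 -40 0 0 0 0;0 0 -20 0 0 0 0;0 0 0 0 0 0 0;0 0 0 0 0 0 0;0 0 0 0 0 0 0;0 0 0 0 0 0 0';python3 look.py w5
```

```text
time: 9.9
position: [0.5541, 0.0854, 0.0362]
tcp_rot: [-0.071, 0.998, -0.0, -0.002]
force: [-6.5, -1.8, 1.1]
grip_width: 0.085
time: 10.7
position: [0.5236, 0.0623, 0.2251]
tcp_rot: [-0.072, 0.997, 0.0, 0.001]
force: [1.4, -0.4, 0.8]
grip_width: 0.0851
time: 11.5
position: [0.5709, -0.0524, 0.2326]
tcp_rot: [-0.071, 0.997, 0.0, 0.0]
force: [0.2, -0.7, 0.1]
grip_width: 0.0002
11.55 stage tcp [-25.5 -98.8] 0.2325 [-0.4  0.4  0.8]
```

View pics/w5.png

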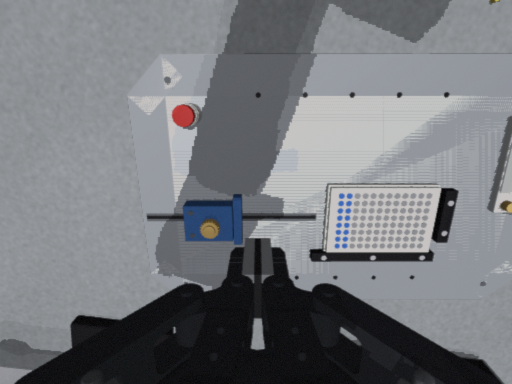

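The plate lies parallel to and against the fence (row ~255), with its left side near the end stop (col ~440). The clamp's rear edge is at about (184,220).

```bash
python3 - <<'E'
import pickle
from st import *
s=S(*json.load(open("s.json")));i=pickle.load(open("w5.pkl","rb"))
for n,u,v,z in(("rear",184,200,.066),("rear",184,240,.066),("front",242,196,.059),("front",242,243,.059),("pl nr",328,184,.053),("pl nl",440,184,.053),("pl fr",322,250,.053),("stop",443,188,.057),("stop",436,241,.057),("fence",313,250,.057),("fence",433,250,.057)): print(n,s.to(ray(i,u,v,z)).round(1))
E
python3 -m creep '0 -7 -15 0 0 0 0;0 -12 -25 0 0 0 0;0 -12 -25 0 0 0 0;0 -12 -25 0 0 0 0;0 -10 -18 10 0 0 0;0 -2.5 -5 35 0 0 0;0 0 0 45 0 0 0;0 0 0 45 0 0 0'; python3 look.py w6
```

```text
rear [   1.3 -179.8]
rear [  50.6 -183.9]
front [  -0.8 -115.6]
front [  58.5 -116.8]
pl nr [-12.7 -17.6]
pl nl [-12.  109.9]
pl fr [ 71.7 -19.1]
stop [ -8.5 111.6]
stop [ 58.1 116. ]
fence [ 69.5 -31. ]
fence [ 70.2 114.6]
time: 12.35
position: [0.6429, -0.1573, 0.0965]
tcp_rot: [-0.071, 0.997, -0.0, 0.001]
force: [0.4, -0.2, -0.3]
grip_width: 0.0004
12.4 stage tcp [  24.4 -210. ] 0.0869 [-0.7  1.2 -5.3]
```

```bash
python3 -m creep '0 0 0 0 0 0 0;0 0 0 6 0 0 0;0 0 0 8 0 0 0;0 0 0 8 0 0 0;0 0 0 5 0 0 0;0 0 0 2 0 0 0;0 0 0 0 0 0 0;0 0 0 0 0 0 0'; python3 look.py w7
```

```text
time: 13.2
position: [0.6422, -0.1577, 0.0685]
tcp_rot: [-0.071, 0.998, -0.0, 0.0]
force: [0.6, -0.2, 0.5]
grip_width: 0.0001
13.25 stage tcp [  29.5 -213.4] 0.0686 [-0.8  0.2  0.2]
```

View pics/w7.png

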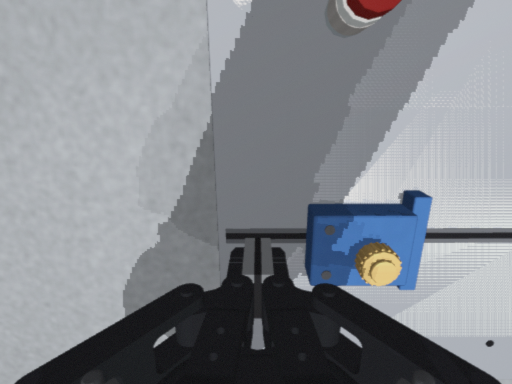

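The closed fingertips at (258,245) are in line with the slot and behind the clamp's rear face (col ~308), clear of it.

```bash
python3 -m creep '0 0 0 5 0 0 0;0 0 0 6 0 0 0;0 0 0 4 0 0 0;0 0 0 0 0 0 0;0 0 4 0 0 0 0;0 0 5 0 0 0 0;0 0 5 0 0 0 0;0 0 5 0 0 0 0' && python3 -m creep '0 0 6 0 0 0 0;0 0 6 0 0 0 0;0 0 7 0 0 0 0;0 0 7 0 0 0 0;0 0 7 0 0 0 0;0 0 7 0 0 0 0;0 0 7 0 0 0 0;0 0 4 0 0 0 0' && python3 look.py w8
```

```text
time: 14.05
position: [0.6396, -0.1389, 0.0536]
tcp_rot: [-0.071, 0.998, -0.001, 0.0]
force: [1.0, -2.8, -0.9]
grip_width: -0.0003
time: 14.85
position: [0.6322, -0.0875, 0.0535]
tcp_rot: [-0.071, 0.997, 0.0, 0.0]
force: [0.0, -2.3, 1.6]
grip_width: 0.0002
14.9 stage tcp [  29.9 -141.9] 0.0534 [-0.5 -2.   1.6]
```

```bash
python3 -m creep '0 0 6 0 0 0 0;0 0 6 0 0 0 0;0 0 6 0 0 0 0;0 0 6 0 0 0 0;0 0 5 0 0 0 0;0 0 3 0 0 0 0;0 0 2 0 0 0 0;0 0 0 0 0 0 0' && python3 look.py w9
python3 -m creep '0 0 2 0 0 0 0;0 0 2 0 0 0 0;0 0 1 0 0 0 0;0 0 0 0 0 0 0;0 0 0 0 0 0 0;0 0 0 0 0 0 0;0 0 0 0 0 0 0;0 0 0 0 0 0 0' && python3 look.py w10
```

```text
time: 15.7
position: [0.6274, -0.0541, 0.0532]
tcp_rot: [-0.071, 0.997, 0.0, -0.0]
force: [1.0, -0.6, 0.8]
grip_width: -0.0003
15.75 stage tcp [  30.  -108.7] 0.0531 [ 0.4 -0.2  0.3]
time: 16.55
position: [0.6267, -0.0496, 0.0532]
tcp_rot: [-0.071, 0.998, 0.0, -0.0]
force: [0.4, -1.6, -0.6]
grip_width: -0.0004
16.6 stage tcp [  30.  -104.1] 0.0531 [ 0.1 -1.9 -0.1]
```

View pics/w10.png

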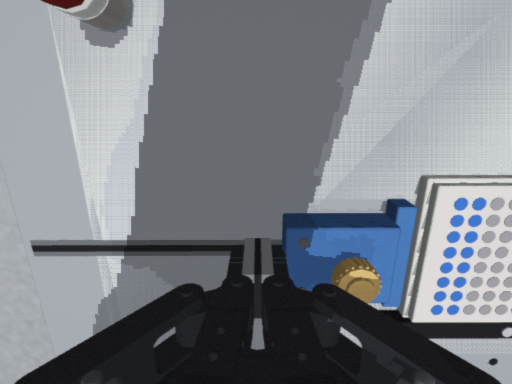

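The clamp's front (col ~410) is almost at the plate, and the plate still lies along the fence.

```bash
for k in 1; do :; done; python3 -m creep '0 0 1 0 0 0 0;0 0 1 0 0 0 0;0 0 1 0 0 0 0;0 0 1 0 0 0 0;0 0 0 0 0 0 0;0 0 0 0 0 0 0;0 0 0 0 0 0 0;0 0 0 0 0 0 0'; python3 -m creep '0 0 1 0 0 0 0;0 0 1 0 0 0 0;0 0 1 0 0 0 0;0 0 0 0 0 0 0;0 0 0 0 0 0 0;0 0 0 0 0 0 0;0 0 0 0 0 0 0;0 0 0 0 0 0 0'
```

```text
time: 17.4
position: [0.6261, -0.0456, 0.0533]
tcp_rot: [-0.071, 0.998, 0.0, -0.0]
force: [-0.6, -1.3, -1.7]
grip_width: 0.0002
time: 18.2
position: [0.6257, -0.0428, 0.0533]
tcp_rot: [-0.071, 0.998, 0.0, -0.0]
force: [-0.3, -3.0, -0.5]
grip_width: -0.0002
```

```bash
python3 -m creep '0 0 1 0 0 0 0;0 0 1 0 0 0 0;0 0 0 0 0 0 0;0 0 0 0 0 0 0;0 0 0 0 0 0 0;0 0 0 0 0 0 0;0 0 0 0 0 0 0;0 0 0 0 0 0 0'; python3 -m creep '0 0 1 0 0 0 0;0 0 1 0 0 0 0;0 0 0 0 0 0 0;0 0 0 0 0 0 0;0 0 0 0 0 0 0;0 0 0 0 0 0 0;0 0 0 0 0 0 0;0 0 0 0 0 0 0'; python3 look.py w11
```

```text
time: 19.0
position: [0.6255, -0.0407, 0.0533]
tcp_rot: [-0.071, 0.998, 0.0, -0.0]
force: [-1.4, -2.0, -0.9]
grip_width: 0.0
time: 19.8
position: [0.6252, -0.0387, 0.0533]
tcp_rot: [-0.071, 0.998, 0.0, -0.0]
force: [-0.7, -2.9, -0.2]
grip_width: 0.0
19.85 stage tcp [ 30.2 -93.3] 0.0533 [-1.1 -2.3 -1.1]
```

```bash
python3 -m creep '0 0 1 0 0 0 0;0 0 1 0 0 0 0;0 0 0 0 0 0 0;0 0 0 0 0 0 0;0 0 0 0 0 0 0;0 0 0 0 0 0 0;0 0 0 0 0 0 0;0 0 0 0 0 0 0'; python3 -m creep '0 0 1 0 0 0 0;0 0 1 0 0 0 0;0 0 0 0 0 0 0;0 0 0 0 0 0 0;0 0 0 0 0 0 0;0 0 0 0 0 0 0;0 0 0 0 0 0 0;0 0 0 0 0 0 0'; python3 look.py w12
```

```text
time: 20.65
position: [0.625, -0.0372, 0.0533]
tcp_rot: [-0.07, 0.998, -0.0, -0.0]
force: [-1.1, -4.9, -0.8]
grip_width: -0.0003
time: 21.45
position: [0.6249, -0.0371, 0.0534]
tcp_rot: [-0.07, 0.998, -0.002, 0.0]
force: [-0.1, -9.9, -1.0]
grip_width: -0.0004
21.5 stage tcp [ 30.2 -91.5] 0.0534 [ 0.3 -9.5 -1.3]
```

View pics/w12.png

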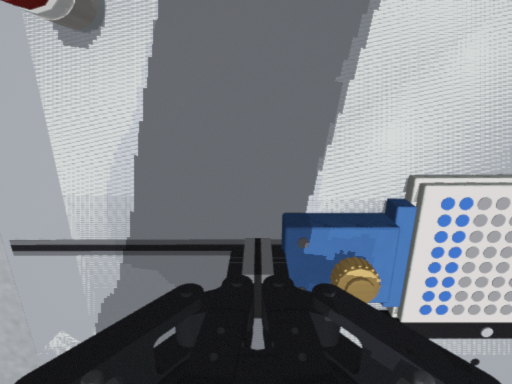

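The slide presses on the plate, and the position stalls at 9.5 N, so the plate is against the end stop. I'll back off, rise and check from above.

```bash
python3 -m creep '0 0 -3 0 0 0 0;0 0 -8 0 0 0 0;0 0 -10 0 0 0 0;0 0 -10 -10 0 0 0;0 0 0 -35 0 0 0;0 0 0 -45 0 0 0;0 10 10 -45 0 0 0;0 30 30 -40 0 0 0' && python3 -m creep '0 30 40 -10 0 0 0;0 10 40 0 0 0 0;0 0 40 0 0 0 0;0 0 20 0 0 0 0;0 0 0 0 0 0 0;0 0 0 0 0 0 0;0 0 0 0 0 0 0;0 0 0 0 0 0 0'; python3 look.py w13; python3 - <<'E'
import cv2
i=cv2.imread("pics/w13.png");cv2.imwrite("pics/w13b.png",cv2.resize(i,(800,600),interpolation=cv2.INTER_CUBIC))
E
```

```text
time: 22.3
position: [0.5912, -0.037, 0.2263]
tcp_rot: [-0.069, 0.998, -0.001, 0.003]
force: [0.2, 0.1, 0.2]
grip_width: 0.0001
time: 23.1
position: [0.5304, 0.0959, 0.2325]
tcp_rot: [-0.07, 0.998, -0.0, 0.0]
force: [-0.2, -0.9, -0.1]
grip_width: 0.0001
23.15 stage tcp [-43.7  54.1] 0.2324 [ 0.2 -0.6 -0.1]
```

View pics/w13b.png

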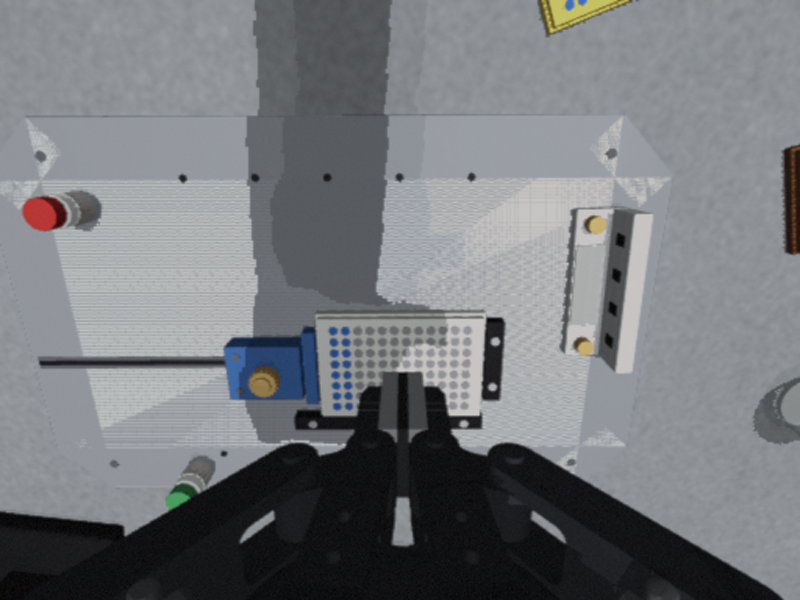

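```bash
python3 - <<'E'
import pickle
from st import *
s=S(*json.load(open("s.json")));i=pickle.load(open("w13.pkl","rb"));g=i["pixels"].sum(2).astype(int)
for u in (215,230,250,270,290,303):
    c=g[185:215,u];d=np.diff(c); k=[185+int(j)+.5 for j in np.where(abs(d)>50)[0]];print(u,k,[s.to(ray(i,u,r,.053)).round(1).tolist() for r in k[:2]])
# far side: dark gap between plate & fence
for u in (210,220,230,290,300):print(u,g[255:282,u].tolist())
r=215;print(g[r,185:215].tolist(),g[r,300:325].tolist())
E
```

```text
215 [200.5, 202.5, 203.5, 204.5, 209.5, 213.5] [[-11.7, 5.2], [-9.2, 5.1]]
230 [198.5, 200.5, 201.5, 202.5, 203.5, 204.5, 213.5] [[-14.0, 22.7], [-11.6, 22.6]]
250 [192.5, 199.5, 200.5, 201.5, 202.5, 203.5, 208.5, 213.5] [[-21.1, 46.0], [-12.6, 45.8]]
270 [193.5, 194.5, 199.5, 200.5, 201.5, 202.5, 203.5, 213.5] [[-19.7, 69.0], [-18.5, 69.0]]
290 [197.5, 199.5, 200.5, 201.5, 203.5, 208.5, 213.5] [[-14.7, 92.1], [-12.2, 92.2]]
303 [197.5, 198.5, 199.5, 200.5, 201.5, 203.5] [[-14.5, 107.1], [-13.3, 107.2]]
210 [449, 447, 450, 445, 445, 445, 447, 447, 444, 444, 428, 235, 81, 61, 66, 61, 72, 63, 59, 107, 257, 307, 333, 319, 328, 331, 317]
220 [427, 447, 445, 426, 387, 382, 422, 441, 443, 447, 426, 233, 74, 59, 71, 67, 64, 52, 58, 115, 261, 311, 331, 320, 330, 330, 316]
230 [153, 164, 173, 119, 87, 55, 68, 108, 54, 56, 51, 31, 51, 52, 52, 48, 36, 48, 55, 49, 46, 61, 50, 37, 48, 36, 47]
290 [493, 568, 478, 436, 431, 431, 451, 556, 588, 588, 568, 264, 95, 88, 89, 96, 93, 82, 109, 285, 519, 499, 521, 396, 206, 72, 56]
300 [587, 590, 587, 581, 558, 575, 584, 590, 590, 590, 568, 254, 92, 86, 105, 141, 166, 118, 112, 282, 526, 509, 541, 530, 529, 561, 490]
[233, 233, 198, 193, 184, 183, 193, 207, 227, 229, 224, 231, 232, 230, 226, 202, 156, 309, 460, 461, 459, 458, 458, 458, 458, 458, 453, 439, 438, 446] [579, 587, 589, 590, 590, 590, 590, 590, 583, 528, 257, 89, 97, 106, 111, 141, 169, 200, 182, 116, 100, 124, 316, 532, 553]
```

```bash
python3 -c "
from bench import manip
print(manip.close_job())"
```

```text
the job is handed in; nothing more can be done
None
```

The plate is against the fence and held between the clamp slide and the end stop. I handed the job in at about 23 s of the 51 s allowed; no verdict was reported.

- **Fence:** I pushed the plate square with the two open fingertips until the force rose to 5–7 N.
- **Clamp:** With the fingers closed, I pushed the blue slide about 100 mm along its slot. It took the plate the last 3 mm or so to the end stop, where it stalled at about 10 N. I then backed off and raised the arm clear.

**Last checks:**
- **Plate position:** The near side measured −11.7 to −13.3 mm in the stage frame, against a nominal −12.75 mm. I measured about 1 pixel of tilt, and the fence shows about the same, so I take it as image tilt.
- **Gaps:** The final picture shows no visible gap at the fence, the end stop or the clamp.
- **Other things:** The vials and holder look undisturbed in that picture. I did not measure them, and I did not look again at the things to the right of the stage.
- **Missed height:** On the first push the fingertips sat about 6 mm too high and touched only the plate's upper part. I backed off and lowered them before going on.
- **Not checked by force:** I did not press the plate against the fence again after clamping, so that contact rests on the picture and the measured position.

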